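Run a deburring cycle on the bench machine

ROBOT

A 7-joint arm with a two-finger parallel gripper is mounted at the origin on the work surface. World frame = base frame: x ahead of the robot, y to its left, z up, the work surface at z = 0. Lengths are in m, angles in rad, forces in N, time in s.
With the tool pointing down it reaches from about 0.425 to 0.975 m from the base axis. Payload 16.7 kg.
Tool frame: the origin (TCP) lies at the very end of the fingers, on their centre line; the grasp point (between the pads) lies 19 mm behind it; z points along the fingers, y is the line along which they close (so a half turn about z gives the same grasp; the last joint's range is limited). The gripper opens to 85 mm and grips with 20 to 120 N. Pads are 22 mm wide; open, the fingers measure 114 mm over their backs; the gripper's body (76 mm by 85 mm) begins 54 mm behind the grasp point. The pads swing forward as they close: fully open they stand 13 mm farther back than shut.
Start: joints at [1.067, 0.426, 0.074, 1.606, -0.034, 1.111, -0.067], TCP at [0.234, -0.633, 0.2] pointing down, gripper open.
Joint ranges: [-2.85, 2.85], [-0.5, 2.14], [-1.23, 1.37], [0.21, 2.46], [-1.02, 4.16], [0.16, 2.05], [-2.73, 2.73]. Speed limits (rad/s): [1.89, 1.89, 2.39, 2.39, 3.01, 3.01, 3.01].

INTERFACE

Orientations are given as a 3x3 rotation matrix whose columns are the frame's x, y, z axes.
In Python, from bench import manip, claw, get_image, get_calibration, ticket, look_for, cut_out, place_of gives the robot as it stands. Calls block until the motion is done:
- manip.movep(position, orientation): joint-space move of the TCP to a pose.
- manip.line_to(position, rot=None, v=0.15, stop_force=None): straight line of the TCP; rot=None keeps the orientation; v is the mean speed in m/s. With stop_force (N) it stops when the force on the tool has changed by that much, and returns True; else False.
- manip.goto_joints(angles): joint-space move.
- claw.gripper_to(opening, grasp_force=None): finger opening in m; grasp_force is the grip in N (None keeps the last); returns when the fingers have stopped.
- manip.dwell(seconds).
- manip.ik(position, orientation): joint angles nearest the present ones, or None.
- get_image(name): name is "scene" or "top" or "wrist"; returns the picture (384x512x3 uint8, blue, green, red); there is no depth.
- get_calibration(name): a dict with "fov_y" (degrees; the focal length in pixels is half the picture's height over the tangent of half this angle, whatever the lens; pixels are square), "cx", "cy" (the principal point, pixels), "origin" and "rotation" of the camera in the world. Camera axes: x right, y down, z forward; pixel columns grow to the right and rows downward; lengths in m; the calibration is good to about 2 mm. The wrist camera is an equidistant fisheye: a pixel r from the principal point sees the ray r / f radians off the axis. A picture is of the moment at which its call begins: read the wrist's pose just before it. get_calibration takes no time and is no camera call; for the wrist camera it gives the pose at the moment of the call.
A pose or a line that the arm cannot do raises manip.Unreachable and nothing moves.
- ticket.finish_job(): hands the job in; it is judged then, once.
Trained networks look in the newest picture that a camera, given by its name, has taken for a name from the list of things; names that differ only in an ending like _2 or _b are one class to them, and where a whole thing is asked for, a point or a joint stands for the part that bears it (a point fixed in the world has none). Each returns a list of dicts, best first, with "confidence" (0 to 1); they miss things now and then, are a little off and sometimes report something else, mostly with a low value. They report only what shows in the picture. A call takes as long as a camera call. They do not tell look-alikes from the thing itself.
- look_for(camera, name): "bbox" ([left, top, width, height] in pixels, round what is visible of it).
- cut_out(camera, name): "region" (384x512 bool, what is visible of it) and "bbox" ([left, top, width, height] in pixels, round what is visible of it).
- place_of(camera, name): "pixel" ([column, row] in pixels: a listed point, or the origin of a listed thing).
Readings, each from a call of its own:
- manip.get_time(): time.
- manip.get_joint_pos(): joint angles.
- manip.get_dq(): joint speeds.
- manip.get_joint_torque(): joint torques, N m.
- manip.get_eef_pos(): TCP position.
- manip.get_tool_rot(): TCP orientation.
- manip.get_wrist_force(): force on the tool from outside, world axes, zero at the start.
- manip.get_torque(): the same for the moment, N m.
- manip.get_grip_width(): finger opening in m.
- manip.get_grip_force(): force on a finger pad.
Only numpy, scipy, OpenCV 4.12 (cv2) and the standard library are available. Lean on these libraries where they do the work, as an engineer would, in place of code of your own. Each camera call takes 0.05 s, during which the arm holds its last target. There are 200 camera calls.

TASK

Put every green bearing block and aluminium flanged hub from the black mat into the blue machine's tub, standing on its base, then turn the programme wheel until its window is filled with blue alone, and only then press the red start plunger right down to its stop, hold it there for about a second and let it spring back. Next turn the wheel until the window is filled with white alone, and only after that move all the parts out of the tub into the red tray, each standing flat on its base on the tray's floor and let go. Leave the yellow tape measure and the white mug where they stand.

Things in the scene. Friction and masses are not known exactly. Their poses are not given: they have to be found in the camera images.
- block_a: a green cast bearing block (loose, about 0.3 kg): base plate 84 (its x) x 74 (its y) x 12 mm thick; on its middle a housing 46 mm long in x, 26 mm thick in y with flat upright faces, rounded on top, highest point 51 mm above the underside. Grip it across the 26 mm (fingers closing along its y) some 35 mm above the underside. Origin: centre of the underside, z up. May be absent.
- block_b: a second bearing block, the same as block_a. May be absent.
- hub_a: a bare-aluminium flanged hub (loose, about 0.3 kg): round flange 78 mm across and 12 mm thick, with a central round boss 30 mm across that rises to 50 mm above the underside. Grip the boss across its 30 mm from any direction some 35 mm above the underside. Origin: centre of the underside, z up. May be absent.
- hub_b: a second flanged hub, the same as hub_a. May be absent.
- machine: the blue machine, fixed to the bench, 180 mm (its x) by 500 mm (its y); origin at the centre of its underside, z up. An open tub on its +y half, a grey console with programme wheel and red plunger on its -y half
- tub_floor (a point): centre of the upper face of the tub's floor, 45 mm above the bench; machine's axes. The tub is open on top, inside 158 mm (x) by 258 mm (y), walls 6 mm thick, rim 55 mm above this point. Takes three parts side by side along y
- wheel_grip (a point): on the wheel's vertical axis, mid-height of its grip, 122 mm above the bench; turns with the wheel. Grip: black upright bar 60 mm long (x), 14 thick (y), 40 tall (20 above and below). The wheel below is 134 mm across, top 83 mm above the bench, six equal sectors, clockwise from above: white (at this point's +x), yellow, blue, green, orange, black
- wheel (a joint): angle of the wheel, rad, growing anticlockwise seen from above; 0 when the white sector is centred in the window, +2.094 (or -4.189) when the blue one is. Turns either way between -6.3 and +6.3 and stays where it is left; friction about 0.08 N m
- window (a point): centre of the window, a hole 26 mm across by 30 mm radially in the dark steel plate that covers the half of the wheel on the machine's +x side; 51 mm from the wheel's axis, straight along the machine's +x. The plate's top is 91 mm above the bench; its edge comes within 26 mm of the axis. Machine's axes
- white_mark (a point): middle of the white sector, on the wheel's upper face 51 mm from its axis
- blue_mark (a point): middle of the blue sector, on the wheel's upper face 51 mm from its axis
- plunger_top (a point): centre of the top of the red start plunger's round head, 42 mm across, 137 mm above the bench when up; 40 mm towards -x and 100 mm towards +y of the wheel's axis in the machine's axes
- plunger (a joint): travel of the plunger, m: 0 up, 0.014 fully down on its stop; springs back by itself. Needs 3 N to start moving and 8 N at the stop
- tray_in (a point): centre of the inner floor of the red tray (fixed), 5 mm above the bench; inside 120 mm (its x) by 260 mm (its y), rim 20 mm above this point. Axes: the tray's own
- tape_measure: a yellow tape measure, 70 x 36 x 62 mm high, standing between mat and tray; origin at the centre of its underside; to be left alone
- mug: a white mug 80 mm across and 90 mm high; origin at the centre of its underside; to be left alone
Mind the look-alikes: they are no part of the job. What is shaped like the hub_b but pink or purple is not meant. What is shaped like the hub_a but turquoise is not meant.

How it is judged:
By the outcome, as a careful person would: the job done as asked, in the order asked, and still so for the second after the job is handed in, with the robot touching nothing.
Of block_a, block_b, hub_a, hub_b only 2 to 3 are there at a start; the rules pass over those that are not, and their reading is None.
At some moment in a run one of block_a, block_b, hub_a, hub_b may be knocked a few centimetres aside while the robot is not near it.
It also fails if it takes over 210 s, if anything falls off the work surface, if the arm or the gripper's body presses on something with over 40 N, if the wrist force passes 120 N, or if a joint passes its speed limit or range.

## Working session

There is one attempt and no reset: what is moved stays moved. The work goes in short steps, each a Python script; the robot and the scene stay as the last script left them, time stands still between calls to the robot, and variables do not carry over. Pictures are saved under pics/ and viewed, at most 14 in all, crops included, and the job is handed in when it is done.

```bash
ls; mkdir -p pics; python3 - <<'E'
from bench import *
import cv2
for n in ("scene","top"):
    cv2.imwrite(f"pics/{n}0.png",get_image(n)); c=get_calibration(n); print(n,c)
print(get_calibration("wrist"), manip.get_time(), manip.get_eef_pos(), manip.get_tool_rot())
E
```

```text
pics
scene {'fov_y': 57.855161884905264, 'cx': 253.012443772435, 'cy': 191.43775217641283, 'origin': array([ 1.19280165, -0.175169  ,  0.7633872 ]), 'rotation': array([[ 0.35643048,  0.61368979, -0.70451555],
       [ 0.93428394, -0.24089711,  0.26283475],
       [-0.00841676, -0.75189987, -0.65922359]])}
top {'fov_y': 46.873551017731046, 'cx': 248.96288480588973, 'cy': 196.31367353068617, 'origin': array([0.33436911, 0.10589995, 1.54122669]), 'rotation': array([[ 0.02312021, -0.99202607,  0.12389407],
       [-0.99941101, -0.02607813, -0.02230611],
       [ 0.02535917, -0.12330537, -0.99204471]])}
{'fov_y': 65.70646984690485, 'cx': 253.86120698094683, 'cy': 194.13641740830278, 'origin': array([ 0.30284413, -0.6072638 ,  0.37263916]), 'rotation': array([[ 0.34670273, -0.89874739, -0.26842197],
       [-0.93797211, -0.33291998, -0.09681221],
       [-0.00235332,  0.28533738, -0.95842425]])} 0.1 [ 0.2343312  -0.63258779  0.19959393] [[ 9.37722141e-01  3.47385923e-01 -4.54467668e-04]
 [ 3.47386216e-01 -9.37721537e-01  1.06607958e-03]
 [-5.58230808e-05 -1.15756223e-03 -9.99999328e-01]]
```

View pics/scene0.png

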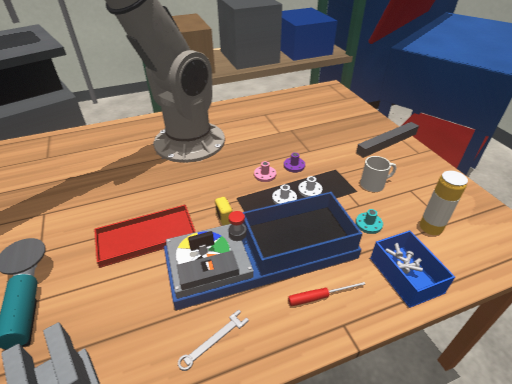

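View pics/top0.png

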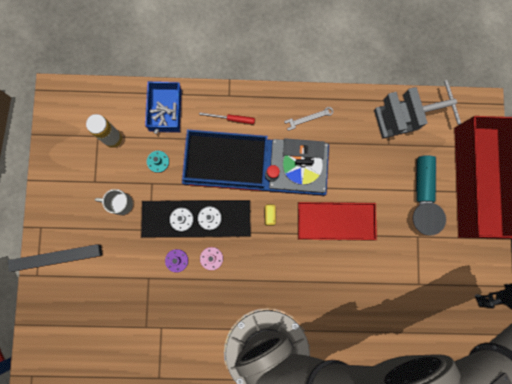

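The only parts on the mat are two aluminium hubs, at top-view pixels (181,219) and (210,217). There are no green blocks. The look-alikes are all off the mat: pink at (211,259), purple at (177,261), turquoise at (157,161).

```bash
cat > h.py <<'E'
from bench import *
import numpy as np, cv2
def ray(name,px,c=None):
    c=c or get_calibration(name); f=192/np.tan(np.radians(c["fov_y"]/2))
    u=np.array([(px[0]-c["cx"])/f,(px[1]-c["cy"])/f])
    if name=="wrist":
        t=np.linalg.norm(u); d=np.array([*(u/max(t,1e-9)*np.sin(t)),np.cos(t)])
    else: d=np.array([*u,1.])
    return np.array(c["origin"]),np.array(c["rotation"])@d
def at(name,px,z,c=None):
    o,d=ray(name,px,c); return (o+d*(z-o[2])/d[2])[:2]
def R(yaw):  # tool down, closing (y) axis along world angle yaw
    y=np.array([np.cos(yaw),np.sin(yaw),0]); z=np.array([0,0,-1.]); return np.column_stack([np.cross(y,z),y,z])
E
python3 - <<'E'
from h import *
for n in ("scene","top"):
    im=get_image(n)
    for t,z in dict(hub_a=0,block_a=0,machine=0,tub_floor=.045,wheel_grip=.122,window=.091,white_mark=.083,blue_mark=.083,plunger_top=.137,tray_in=.005,tape_measure=0,mug=0).items():
        print(n,t,[(np.round(d["pixel"]).tolist(),round(d["confidence"],2),at(n,d["pixel"],z).round(3).tolist()) for d in place_of(n,t)])
im=get_image("top"); cv2.imwrite("pics/crop.png",cv2.resize(im[120:280,130:390],None,fx=3,fy=3,interpolation=2))
hsv=cv2.cvtColor(im,cv2.COLOR_BGR2HSV)
for nm,m,z,b in (("tray",((hsv[...,0]<8)|(hsv[...,0]>172))&(hsv[...,1]>150)&(hsv[...,2]>60),.025,(290,195,385,245)),("mach",(hsv[...,0]>105)&(hsv[...,0]<128)&(hsv[...,1]>120),.1,(180,125,272,195))):
    k=np.zeros(m.shape,bool);k[b[1]:b[3],b[0]:b[2]]=1
    p=np.argwhere(m&k)[:,::-1]; w=np.array([at("top",q,z) for q in p],np.float32); r=cv2.minAreaRect(w); print(nm,r)
E
```

```text
scene hub_a [([367.0, 224.0], 0.67, [0.642, 0.394]), ([293.0, 163.0], 0.66, [0.284, 0.32]), ([263.0, 172.0], 0.57, [0.293, 0.199]), ([283.0, 198.0], 0.53, [0.441, 0.211])]
scene block_a [([311.0, 189.0], 0.71, [0.437, 0.313])]
scene machine [([260.0, 254.0], 0.84, [0.628, 0.053])]
scene tub_floor [([300.0, 234.0], 0.74, [0.639, 0.167]), ([238.0, 214.0], 0.52, [0.5, 0.035])]
scene wheel_grip [([201.0, 244.0], 0.84, [0.639, -0.103])]
scene window [([208.0, 268.0], 0.8, [0.691, -0.104])]
scene white_mark [([182.0, 258.0], 0.59, [0.634, -0.153])]
scene blue_mark [([208.0, 238.0], 0.79, [0.593, -0.076]), ([239.0, 212.0], 0.48, [0.533, 0.029]), ([309.0, 189.0], 0.23, [0.518, 0.254])]
scene plunger_top [([238.0, 213.0], 0.47, [0.589, 0.01])]
scene tray_in [([144.0, 234.0], 0.72, [0.441, -0.235])]
scene tape_measure [([225.0, 219.0], 0.62, [0.464, 0.005]), ([299.0, 236.0], 0.2, [0.609, 0.185])]
scene mug [([371.0, 186.0], 0.59, [0.495, 0.511])]
top hub_a [([212.0, 258.0], 0.94, [0.308, 0.193]), ([157.0, 161.0], 0.93, [0.644, 0.397]), ([186.0, 220.0], 0.79, [0.44, 0.287]), ([206.0, 220.0], 0.
[... 524 characters left out ...]
20.0], 0.74, [0.449, -0.219]), ([253.0, 165.0], 0.49, [0.636, 0.06])]
top tape_measure [([267.0, 212.0], 0.52, [0.471, 0.008]), ([205.0, 221.0], 0.47, [0.435, 0.221])]
top mug [([122.0, 206.0], 0.82, [0.48, 0.51])]
tray ((0.44815149903297424, -0.23330506682395935), (0.1277099996805191, 0.27108198404312134), 1.3653173446655273)Traceback (most recent call last):
  File "<stdin>", line 10, in <module>
  File "h.py", line 11, in at
    o,d=ray(name,px,c); return (o+d*(z-o[2])/d[2])[:2]
        ~~~^^^^^^^^^^^
  File "h.py", line 4, in ray
    c=c or get_calibration(name); f=192/np.tan(np.radians(c["fov_y"]/2))
           ~~~~~~~~~~~~~~~^^^^^^
ValueError: time passes only in moves, steps and waits
```

View pics/crop.png

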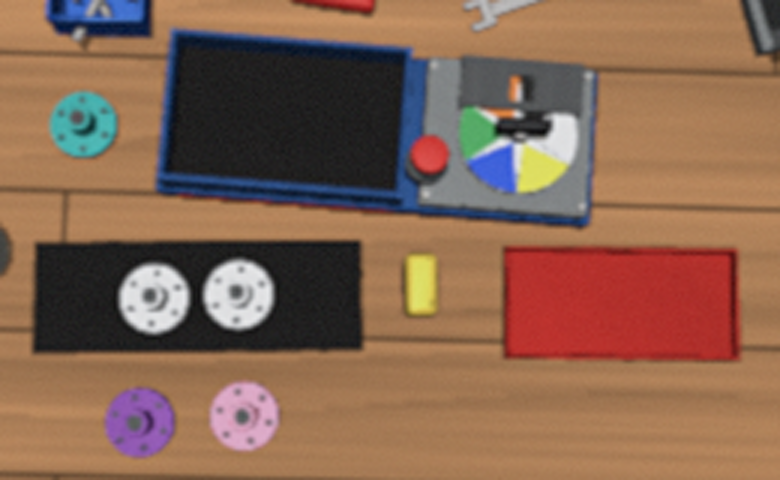

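The crop confirms the choice: two bare-aluminium hubs on the mat at crop pixels (154,298) and (239,294). The wheel's bar points roughly along world y and the window currently shows orange/black. I'll get precise poses next.

```bash
cat >> h.py <<'E'
def hubs(name="top",box=None,zs=.012,c=None,amin=200):
    """grey-white flange blobs -> centre on plane zs, area"""
    c=c or get_calibration(name); im=get_image(name); hsv=cv2.cvtColor(im,cv2.COLOR_BGR2HSV)
    m=((hsv[...,1]<40)&(hsv[...,2]>110)).astype(np.uint8)
    if box: k=np.zeros_like(m); k[box[1]:box[3],box[0]:box[2]]=1; m*=k
    out=[]
    for q in cv2.findContours(m,cv2.RETR_EXTERNAL,cv2.CHAIN_APPROX_NONE)[0]:
        if cv2.contourArea(q)<amin: continue
        w=np.array([at(name,p[0],zs,c) for p in q],np.float32); (ctr,rad)=cv2.minEnclosingCircle(w)
        out.append((np.round(ctr,4).tolist(),round(rad,4),q.reshape(-1,2).mean(0).round().tolist()))
    return out
E
python3 - <<'E'
from h import *
c=get_calibration("top"); im=get_image("top")
hsv=cv2.cvtColor(im,cv2.COLOR_BGR2HSV)
m=(hsv[...,0]>105)&(hsv[...,0]<128)&(hsv[...,1]>120)
k=np.zeros(m.shape,bool);k[125:200,180:335]=1
def rect(m,z):
    p=np.argwhere(m)[:,::-1]; w=np.array([at("top",q,z,c) for q in p],np.float32); r=cv2.minAreaRect(w); print(z,r)
k2=k.copy();k2[:,268:]=0
rect(m&k2,.1)
print(hubs("top",(140,195,255,240),c=c))
# wrist look over machine and hubs: 
manip.movep([.50,.02,.36],R(np.pi/2)); print(manip.get_time(),manip.get_joint_pos())
w=get_calibration("wrist"); im=get_image("wrist"); cv2.imwrite("pics/w1.png",im)
for t,z in dict(hub_a=0,tub_floor=.045,wheel_grip=.122,window=.091,white_mark=.083,blue_mark=.083,plunger_top=.137,tray_in=.005).items():
    print(t,[(np.round(d["pixel"]).tolist(),round(d["confidence"],2),at("wrist",d["pixel"],z,w).round(3).tolist()) for d in place_of("wrist",t)])
E
```

```text
0.1 ((0.6343002319335938, 0.15007324516773224), (0.280258446931839, 0.18112713098526), 87.1335220336914)
[([0.4408, 0.3042], 0.0403, [181.0, 219.0]), ([0.4477, 0.2078], 0.0407, [209.0, 218.0])]
4.1083 [ 0.57065362  0.07890845 -0.77286235  1.72761783  0.05612262  1.35811225
  1.35643457]
hub_a [([402.0, 121.0], 0.93, [0.44, 0.307]), ([427.0, 217.0], 0.87, [0.64, 0.397]), ([408.0, 54.0], 0.78, [0.306, 0.318]), ([351.0, 51.0], 0.74, [0.315, 0.197]), ([354.0, 122.0], 0.68, [0.447, 0.205])]
tub_floor [([331.0, 231.0], 0.84, [0.643, 0.161]), ([355.0, 118.0], 0.31, [0.44, 0.191])]
wheel_grip [([176.0, 240.0], 0.76, [0.624, -0.102])]
window [([184.0, 262.0], 0.7, [0.681, -0.101])]
white_mark [([156.0, 230.0], 0.79, [0.625, -0.148])]
blue_mark [([197.0, 208.0], 0.76, [0.584, -0.072])]
plunger_top [([240.0, 229.0], 0.79, [0.597, 0.0])]
tray_in [([120.0, 124.0], 0.77, [0.447, -0.232]), ([243.0, 225.0], 0.35, [0.647, -0.002])]
```

View pics/w1.png

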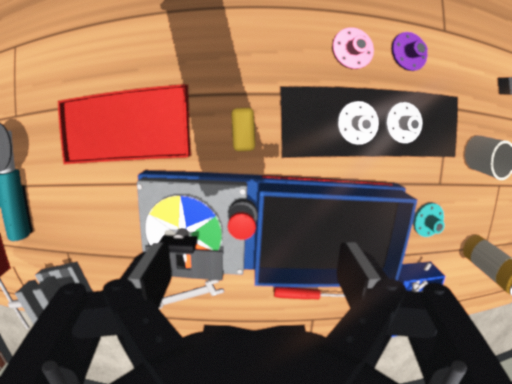

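```bash
cat >> h.py <<'E'
MY=np.radians(-3.2); WH=np.array([.631,-.101]); TUB=np.array([.644,.162]); TRAY=np.array([.448,-.233])
MR=np.array([[np.cos(MY),-np.sin(MY)],[np.sin(MY),np.cos(MY)]])
HI=.27
def pick(e,floor,yaw=0.):
    """hover, re-measure with the wrist camera, grasp, lift"""
    claw.gripper_to(.06); manip.movep([*e,HI],R(yaw)); manip.dwell(.2)
    c=get_calibration("wrist"); h=[q for q in hubs("wrist",c=c,zs=floor+.012,amin=300) if .03<q[1]<.052]
    h.sort(key=lambda q:np.hypot(*(np.array(q[0])-e))); print("seen",h[:3])
    if not h or np.hypot(*(np.array(h[0][0])-e))>.05: print("NOT FOUND"); return False
    p=np.array(h[0][0]); manip.line_to([*p,HI-.04]); manip.line_to([*p,floor+.06])
    print("stopped",manip.line_to([*p,floor+.019],v=.06,stop_force=12),manip.get_eef_pos())
    claw.gripper_to(.01,40); manip.line_to([*p,HI]); w=manip.get_grip_width(); print("grip",w,manip.get_grip_force(),"t",manip.get_time()); return w>.024
def place(p,floor,yaw=0.):
    manip.movep([*p,HI],R(yaw)); manip.line_to([*p,floor+.05])
    print("touch",manip.line_to([*p,floor+.016],v=.03,stop_force=6),manip.get_eef_pos())
    claw.gripper_to(.06); manip.line_to([*p,HI]); print("t",manip.get_time())
E
python3 - <<'E'
from h import *
ok=pick([.4408,.3042],0)
if ok: place(TUB+MR@[0,.065],.045)
cv2.imwrite("pics/a1.png",get_image("wrist"))
print(manip.get_joint_pos().round(2))
E
```

```text
seen [([0.441, 0.3079], 0.0402, [254.0, 155.0]), ([0.448, 0.2103], 0.0403, [258.0, 217.0]), ([0.5003, 0.5274], 0.0515, [293.0, 12.0])]
stopped False [0.44102942 0.30809156 0.01913696]
grip 0.01013491526257691 0.0 t 12.1
[ 0.06  0.25 -0.92  1.79  0.21  1.21 -0.92]
```

View pics/a1.png

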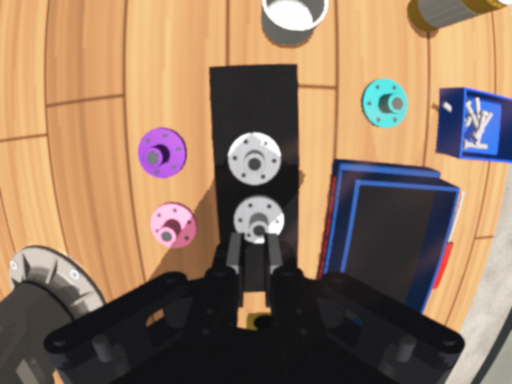

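The first grasp closed on nothing: the width is 10 mm and the hub is still at (254,157). I'll repeat it step by step, reading the grip before lifting.

```bash
python3 - <<'E'
from h import *
claw.gripper_to(.06); print(manip.get_grip_width())
c=get_calibration("wrist"); h=hubs("wrist",c=c,amin=300); print(h)
h.sort(key=lambda q:np.hypot(*(np.array(q[0])-[.441,.308]))); p=np.array(h[0][0])
manip.line_to([*p,.06]); manip.line_to([*p,.019],v=.06)
print(manip.get_eef_pos(),manip.get_grip_width()); cv2.imwrite("pics/b1.png",get_image("wrist"))
for w in (.04,.034,.03,.02):
    claw.gripper_to(w,40); print(w,manip.get_grip_width(),manip.get_grip_force(),manip.get_time(),manip.get_wrist_force())
    if manip.get_grip_force()>5: break
E
```

```text
0.05977215696455004
[([1.303, -0.3282], 0.21, [505.0, 360.0]), ([-0.0048, 0.0469], 0.128, [43.0, 271.0]), ([0.448, 0.2104], 0.0403, [258.0, 220.0]), ([1.0297, 0.0482], 0.2832, [498.0, 257.0]), ([0.4409, 0.3079], 0.04, [254.0, 158.0]), ([0.8315, 0.3807], 0.0497, [475.0, 124.0]), ([0.7564, 0.5768], 0.0504, [439.0, 7.0]), ([0.5002, 0.529], 0.0524, [293.0, 14.0])]
[0.44093432 0.30814166 0.0191583 ] 0.05984085259701922
0.04 0.040011603165146896 0.0 15.5 [-0.66279003 -0.96689793 -0.22122892]
0.034 0.033849218653917025 0.0 15.7333 [-0.29050387  0.45981173  0.02224812]
0.03 0.02959318344394342 0.0 15.95 [ 0.50685586  0.46129368 -0.51050922]
0.02 0.020078096833054185 1.6936308704316616 16.2167 [ 0.31153477 -0.59729754  3.6829958 ]
```

View pics/b1.png

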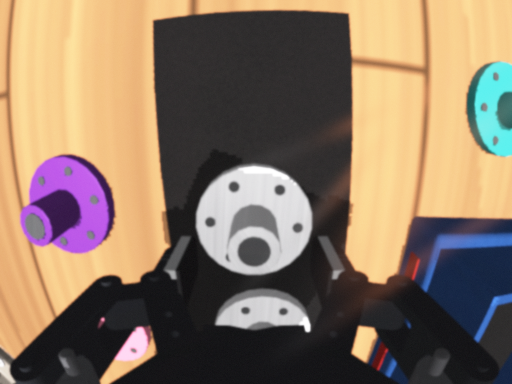

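```bash
python3 - <<'E'
from h import *
print(manip.get_tool_rot().round(3).tolist(),manip.get_eef_pos(),manip.get_grip_width(),manip.get_grip_force())
c=get_calibration("wrist"); im=get_image("wrist"); cv2.imwrite("pics/b2.png",im)
print(at("wrist",(253,248),.05,c),at("wrist",(255,222),.012,c),c["origin"])
h=hubs("wrist",c=c,amin=300); print([q for q in h if q[1]<.06])
print([ (d["pixel"],at("wrist",d["pixel"],0,c)) for d in place_of("wrist","hub_a")])
# project TCP
T=manip.get_eef_pos(); v=np.array(c["rotation"]).T@(T-c["origin"]); f=192/np.tan(np.radians(c["fov_y"]/2)); t=np.arctan2(np.hypot(*v[:2]),v[2]); print("tcp px",np.array([c["cx"],c["cy"]])+f*t*v[:2]/np.hypot(*v[:2]))
E
```

```text
[[0.0, 1.0, 0.0], [1.0, -0.0, 0.0], [0.0, 0.0, -1.0]] [0.44103843 0.3080423  0.01915578] 0.020078096833054185 1.6936308704316616
[0.44086569 0.30877781] [0.44204881 0.30853888] [0.44144517 0.38081959 0.19222215]
[([0.0804, 0.0541], 0.0527, [10.0, 374.0]), ([0.4414, 0.2329], 0.0252, [255.0, 311.0]), ([0.441, 0.3076], 0.0394, [253.0, 222.0])]
[([75.1, 207.6], array([0.30149252, 0.31303438])), ([254.7, 217.7], array([0.44187952, 0.30693507])), ([496.0, 109.2], array([0.63963759, 0.39635951])), ([263.4, 323.5], array([0.44920162, 0.21121973]))]
tcp px [253.45154798 226.95633238]
```

View pics/b2.png

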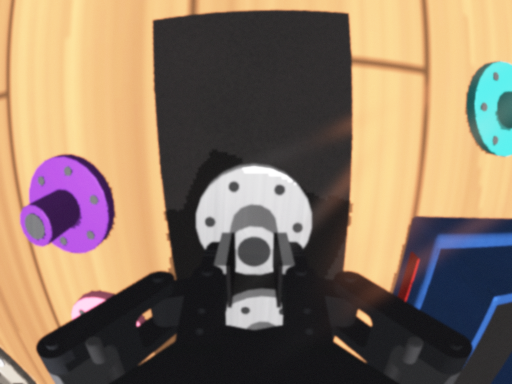

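```bash
python3 - <<'E'
import cv2,numpy as np
a,b=[cv2.resize(cv2.imread(f"pics/{n}.png")[150:340,170:340],None,fx=2.3,fy=2.3,interpolation=2) for n in("b1","b2")]
cv2.imwrite("pics/z.png",np.hstack([a,b]))
E
```

```text
(no output)
```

View pics/z.png

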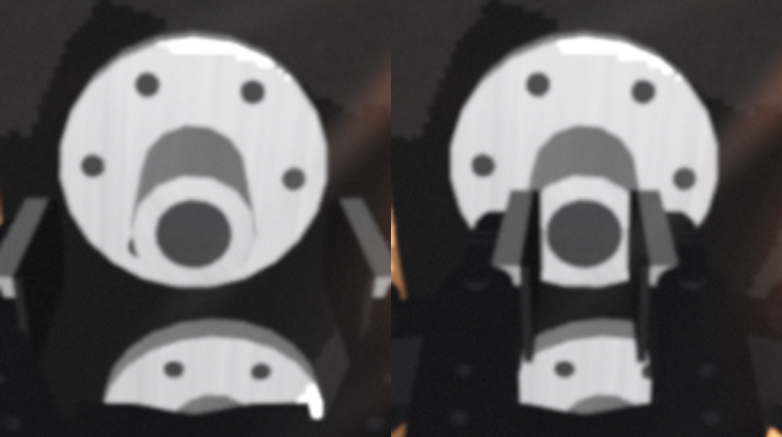

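The close-up shows the pads covering the boss sides, so the fingertips may really be higher or farther back than the reading says. A touch-down on bare mat will settle it.

```bash
python3 - <<'E'
from h import *
claw.gripper_to(.01,40); print("close",manip.get_grip_width(),manip.get_grip_force(),manip.get_wrist_force())
claw.gripper_to(.06); manip.line_to([.441,.308,.12])
c=get_calibration("wrist"); print([q for q in hubs("wrist",c=c,amin=300) if q[1]<.06])
claw.gripper_to(0.0); manip.line_to([.445,.14,.12]); manip.line_to([.445,.14,.04])
print("hit",manip.line_to([.445,.14,.0],v=.03,stop_force=5),manip.get_eef_pos(),manip.get_wrist_force(),manip.get_grip_width())
get_image("wrist"); c=get_calibration("wrist"); im=get_image("wrist"); cv2.imwrite("pics/c1.png",im)
T=manip.get_eef_pos(); v=np.array(c["rotation"]).T@(T-c["origin"]); f=192/np.tan(np.radians(c["fov_y"]/2)); t=np.arctan2(np.hypot(*v[:2]),v[2]); print("tcp px",np.array([c["cx"],c["cy"]])+f*t*v[:2]/np.hypot(*v[:2]))
manip.line_to([.445,.14,.12])
E
```

```text
close 0.010072696834412625 3.7092707702805683 [-1.00707304  0.55020435  7.1655671 ]
[([0.4466, 0.2088], 0.0425, [260.0, 268.0]), ([0.4411, 0.3073], 0.0395, [254.0, 183.0])]
hit False [4.45144956e-01 1.40047132e-01 1.57062076e-04] [-0.34116268  0.47725833  0.43911508] -0.00016083993726134796
tcp px [253.41164092 226.95981253]
```

View pics/c1.png

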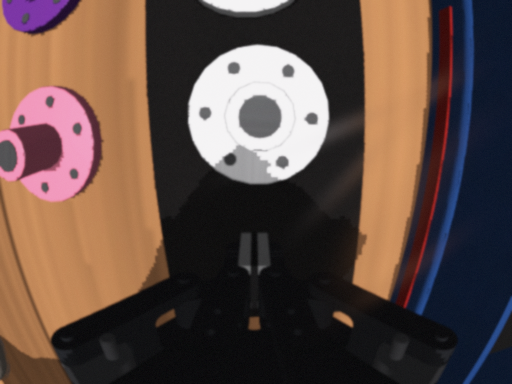

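The fingertips don't touch the mat at a reading of z=0: tips at (254,235), with a clear gap to their shadow. I'll probe lower, gently, to find the true tip offset.

```bash
python3 - <<'E'
from h import *
manip.line_to([.445,.14,.01])
print("hit",manip.line_to([.445,.14,-.06],v=.02,stop_force=4),manip.get_eef_pos(),manip.get_wrist_force())
manip.line_to([.445,.14,.12]); print(manip.get_time())
E
```

```text
hit True [ 0.44504281  0.13997847 -0.03104656] [-1.61669272 -2.41662847 10.35200838]
27.1667
```

The true fingertip sits 30 mm above the TCP reading, so I'll apply that offset to z.

```bash
sed -i 's/floor+.06\]/floor+.03]/; s/floor+.019\]/floor-.008]/; s/floor+.05\])/floor+.018])/; s/floor+.016\]/floor-.012]/' h.py; grep -n "floor[-+]" h.py; python3 - <<'E'
from h import *
c=get_calibration("wrist"); T=manip.get_eef_pos()+[0,.011,.03]; v=np.array(c["rotation"]).T@(T-c["origin"]); f=192/np.tan(np.radians(c["fov_y"]/2)); t=np.arctan2(np.hypot(*v[:2]),v[2]); print("front tip px",np.array([c["cx"],c["cy"]])+f*t*v[:2]/np.hypot(*v[:2]))
ok=pick([.441,.308],0)
if ok: place(TUB+MR@[0,.065],.045)
E
```

```text
31:    c=get_calibration("wrist"); h=[q for q in hubs("wrist",c=c,zs=floor+.012,amin=300) if .03<q[1]<.052]
34:    p=np.array(h[0][0]); manip.line_to([*p,HI-.04]); manip.line_to([*p,floor+.03])
35:    print("stopped",manip.line_to([*p,floor-.008],v=.06,stop_force=12),manip.get_eef_pos())
38:    manip.movep([*p,HI],R(yaw)); manip.line_to([*p,floor+.018])
39:    print("touch",manip.line_to([*p,floor-.012],v=.03,stop_force=6),manip.get_eef_pos())
front tip px [253.18606811 229.79403284]
seen [([0.4408, 0.308], 0.04, [254.0, 157.0]), ([0.4476, 0.2101], 0.0404, [258.0, 219.0]), ([0.5003, 0.5277], 0.0519, [292.0, 13.0])]
stopped False [ 0.44076683  0.30820002 -0.0079361 ]
grip 0.028573490320076507 39.65555727481842 t 33.9833
touch True [0.64743323 0.22677359 0.03752947]
t 39.3167
```

```bash
python3 - <<'E'
from h import *
ok=pick([.4477,.210],0)
if ok: place(TUB+MR@[0,-.06],.045)
get_image("top"); claw.gripper_to(.05)
# move aside-high over wheel and look at wheel & tub
manip.movep([.62,-.02,.33],R(0)); manip.dwell(.2)
c=get_calibration("wrist"); im=get_image("wrist"); cv2.imwrite("pics/d1.png",im)
for t,z in dict(hub_a=.045,wheel_grip=.122,window=.091,white_mark=.083,blue_mark=.083,plunger_top=.137).items():
    print(t,[(np.round(d["pixel"]).tolist(),round(d["confidence"],2),at("wrist",d["pixel"],z,c).round(3).tolist()) for d in place_of("wrist",t)][:3])
print(manip.get_joint_pos().round(2),manip.get_time())
E
```

```text
seen [([0.4882, 0.2374], 0.0403, [281.0, 140.0]), ([0.3096, 0.1995], 0.0368, [163.0, 165.0]), ([0.6691, 0.2189], 0.0463, [393.0, 155.0])]
stopped False [ 0.48823495  0.23761418 -0.00791633]
grip 0.028572914875618895 39.719645977020264 t 45.8167
touch True [0.64025322 0.10202594 0.03737119]
t 51.0917
hub_a [([86.0, 45.0], 0.66, [0.335, 0.18]), ([273.0, 1.0], 0.61, [0.649, 0.229]), ([267.0, 76.0], 0.58, [0.64, 0.104])]
wheel_grip [([261.0, 223.0], 0.73, [0.63, -0.101])]
window [([293.0, 218.0], 0.85, [0.679, -0.105])]
white_mark [([258.0, 243.0], 0.68, [0.627, -0.15])]
blue_mark [([230.0, 199.0], 0.74, [0.585, -0.078])]
plunger_top [([234.0, 149.0], 0.55, [0.595, 0.004])]
[ 0.59  0.37 -0.88  1.52  0.29  1.39 -0.31] 52.5667
```

View pics/d1.png

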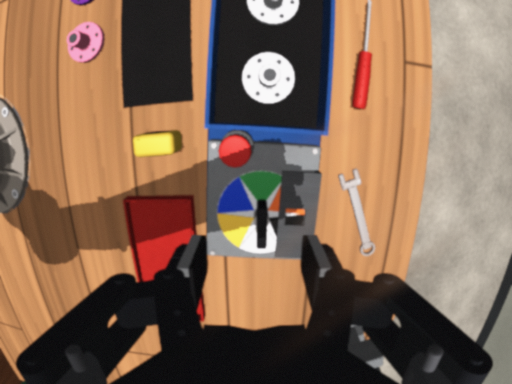

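The second hub had been knocked to (0.488, 0.237), but it was picked anyway. Both hubs now stand in the tub at pixels (273,5) and (268,77). The wheel has white pointing to -y and blue upper left, so its angle is about -1.5 rad. Next I turn it.

```bash
cat >> h.py <<'E'
ZG=.081
def grab(yaw):
    claw.gripper_to(.04); manip.movep([*WH,.2],R(yaw)); manip.line_to([*WH,ZG+.035]); s=manip.line_to([*WH,ZG],v=.06,stop_force=10)
    claw.gripper_to(.005,40); print("grab",s,manip.get_grip_width(),manip.get_wrist_force().round(1))
def turn(yaw,d):
    n=int(np.ceil(abs(d)/.3))
    for k in range(1,n+1):
        manip.movep([*WH,ZG],R(yaw+d*k/n)); F=manip.get_wrist_force()
        if np.linalg.norm(F)>35: print("F",F.round(1)); break
    print("turned",manip.get_wrist_force().round(1),manip.get_torque().round(2))
    return yaw+d*k/n
def free(): claw.gripper_to(.04); p=manip.get_eef_pos(); manip.line_to([p[0],p[1],.2])
def mark():
    c=get_calibration("wrist"); cv2.imwrite("pics/m.png",get_image("wrist")); print(c["origin"].round(3))
    out={}
    for t in ("white_mark","blue_mark"):
        for d in place_of("wrist",t)[:2]:
            v=at("wrist",d["pixel"],.083,c)-WH; a=np.degrees(np.arctan2(v[1],v[0])-MY); print(t,round(d["confidence"],2),"r",np.hypot(*v).round(3),"deg rel window",round((a+180)%360-180,1))
E
python3 - <<'E'
from h import *
for y in (-2,-1,0,1,2,3):
    q=manip.ik([*WH,ZG],R(y)); print(y,None if q is None else q.round(2))
grab(0.); y=turn(0.,1.9); print(y,manip.get_joint_pos()[6])
free(); manip.movep([*(WH+[0,.08]),.3],R(0)); manip.dwell(.2); mark(); print(manip.get_time())
E
```

```text
-2 [ 0.36  0.52 -0.41  1.77  0.25  0.9  -2.15]
-1 [ 0.49  0.56 -0.59  1.76  0.37  0.94 -1.25]
0 [ 0.6   0.6  -0.75  1.75  0.48  0.98 -0.33]
1 [ 0.71  0.67 -0.92  1.75  0.61  1.04  0.57]
2 [ 0.82  0.77 -1.12  1.74  0.76  1.13  1.46]
3 [ 0.86  0.83 -1.21  1.74  0.83  1.19  2.42]
grab False 0.013114497447833114 [-9.2 -0.5  9.4]
turned [-14.7  -3.2  14.3] [-0.64  2.9   0.07]
1.9 1.349550432845419
[0.631 0.052 0.473]
white_mark 0.93 r 0.049 deg rel window 25.5
blue_mark 0.58 r 0.047 deg rel window -96.5
61.0167
```

View pics/m.png

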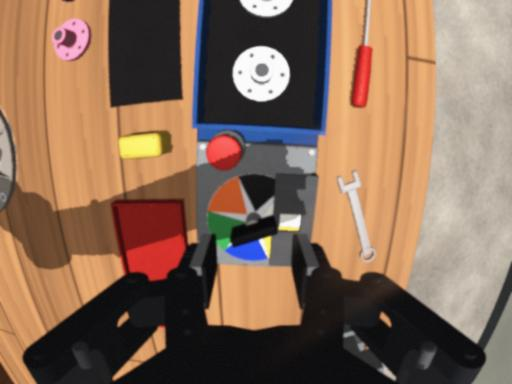

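The wheel turned as expected: white is at about +23° and blue at about -97° relative to the window. I'll regrip, turn blue into the window, and check.

```bash
python3 - <<'E'
from h import *
grab(1.9-np.pi); y=turn(1.9-np.pi,.468-(1.9-np.pi)); 
free(); manip.movep([*(WH+[0,.08]),.3],R(0)); manip.dwell(.2); mark(); print(manip.get_time())
im=cv2.imread("pics/m.png"); cv2.imwrite("pics/mb.png",cv2.resize(im[120:280,180:340],None,fx=3,fy=3,interpolation=2))
E
```

```text
grab False 0.013643078400181105 [ 0.3 -1.9  4.4]
turned [-13.6   1.5  16.9] [0.37 2.92 0.04]
[0.632 0.051 0.472]
white_mark 0.91 r 0.053 deg rel window 125.9
blue_mark 0.9 r 0.046 deg rel window -1.3
68.45
```

View pics/mb.png

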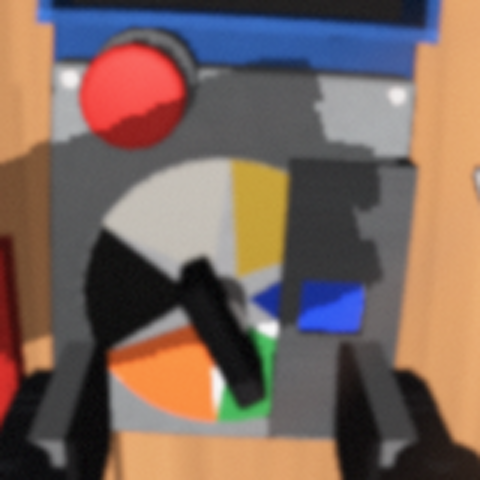

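The window shows blue alone, at (330,305) in the crop. Now I press the plunger.

```bash
python3 - <<'E'
from h import *
P=[.596,.002]; claw.gripper_to(0.); manip.movep([*P,.17],R(0)); manip.line_to([*P,.115])
F0=manip.get_wrist_force(); print("c1",manip.line_to([*P,.095],v=.02,stop_force=2.5),manip.get_eef_pos())
s=manip.line_to([*P,.078],v=.015,stop_force=18); z=manip.get_eef_pos()[2]; print("stop",s,z,manip.get_wrist_force()-F0)
manip.dwell(1.1); print(manip.get_eef_pos()[2],manip.get_wrist_force()-F0); manip.line_to([*P,.2]); print(manip.get_time())
E
```

```text
c1 True [0.59606257 0.00196435 0.10294015]
stop True 0.09197463202075637 [-2.64856923 -1.17889593 12.66534736]
0.0919755708742552 [-2.81245874 -1.36827717 12.81780653]
73.5667
```

The plunger was held on its stop: 12.8 N, with travel matching 14 mm. Now I turn the wheel to white.

```bash
python3 - <<'E'
from h import *
grab(.468); turn(.468,-2.094)
free(); manip.movep([*(WH+[0,.08]),.3],R(0)); manip.dwell(.2); mark(); print(manip.get_time())
c=get_calibration("wrist"); print([q for q in hubs("wrist",c=c,zs=.057,amin=300) if .03<q[1]<.052])
im=cv2.imread("pics/m.png"); cv2.imwrite("pics/mw.png",cv2.resize(im[0:280,180:340],None,fx=2,fy=2,interpolation=2))
E
```

```text
grab False 0.013226773506475234 [-9.8 -1.9 10. ]
turned [-7.9 -2.7  7.6] [-0.54  1.58 -0.06]
[0.632 0.052 0.473]
white_mark 0.9 r 0.049 deg rel window -3.9
white_mark 0.29 r 0.014 deg rel window -97.3
blue_mark 0.74 r 0.054 deg rel window -121.3
82.0167
[([0.6404, 0.1017], 0.04, [261.0, 73.0]), ([0.6476, 0.2108], 0.0372, [266.0, 6.0])]
```

View pics/mw.png

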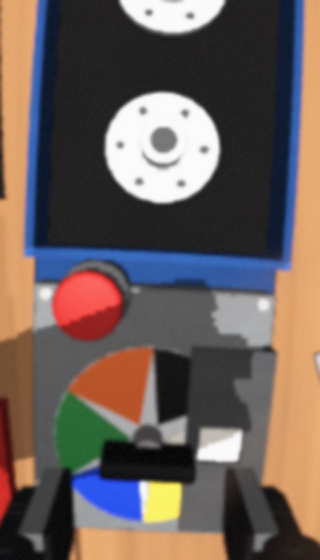

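The window shows white alone, at (219,444) in the crop. Now the hubs go to the tray.

```bash
python3 - <<'E'
from h import *
if pick([.6404,.1017],.045):
    place(TRAY+[0,-.065],.005)
    if pick([.6474,.2268],.045): place(TRAY+[0,.06],.005)
manip.movep([.55,.05,.36],R(np.pi/2)); manip.dwell(.3); cv2.imwrite("pics/e.png",get_image("wrist")); print(manip.get_time())
E
```

```text
seen [([0.6403, 0.1027], 0.0398, [253.0, 162.0]), ([0.6477, 0.2253], 0.0402, [259.0, 69.0])]
stopped False [0.64038155 0.10290627 0.03710599]
grip 0.02862580645549586 39.7148072719574 t 87.6917
touch True [ 0.44783795 -0.29790025 -0.00251018]
t 94.2917
seen [([0.6475, 0.2264], 0.0401, [254.0, 163.0]), ([0.8022, 0.3727], 0.047, [366.0, 57.0]), ([0.3437, 0.2089], 0.0339, [62.0, 178.0])]
stopped False [0.64756516 0.22663111 0.03717341]
grip 0.028841813855054684 39.66096639633179 t 101.25
touch True [ 0.44802608 -0.17288257 -0.00292496]
t 107.8667
109.2417
```

View pics/e.png

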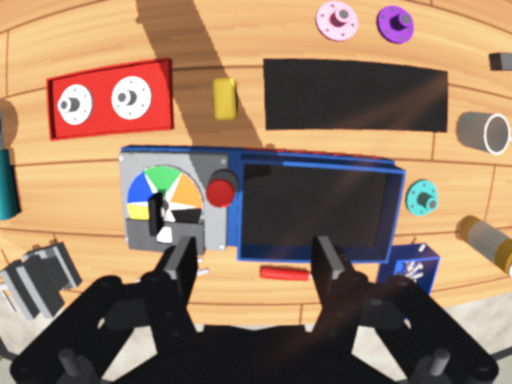

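Both hubs stand inside the red tray at (73,103) and (131,97). The tub and mat are empty, and the tape measure, mug and look-alikes are where they were.

```bash
python3 -c "
from bench import *
print(ticket.finish_job())"
```

```text
the job is handed in; nothing more can be done
None
```

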